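# Unhasp and open the parts bin

## Task

Open the plywood parts bin: flip the steel hasp on its front off the staple and swing it up until it points about straight out, then raise the lid until it stands upright, and leave it standing open with the hasp still clear. Do not disturb the other things on the table.

Things in the scene. Friction and masses are not known exactly. Their poses are not given: they have to be found in the camera images.
- bin: plywood parts bin, fixed to the table: at the rim 120 deep (x) by 240 wide (y), walls 10 thick, rim 150 above the table. Its front wall (towards its own -x, facing the robot) is undercut by 15 degrees, so that its foot stands 40 mm farther back than the rim. Origin: on the table, under the centre of the rim rectangle; +x points to its back, +y to its left, z up; it is turned about z only.
- lid (a joint): angle of the lid (rad): 0 shut, 1.57 standing upright, 1.9 at its stop. Plywood lid 127x246x16 mm hinged along the back rim; its front edge overhangs the front wall by 5 mm at the rim. Stiff hinges: it stays at whatever angle it is left; about 7 N at the handle lifts it. With the hasp on its staple it lifts only about 3 mm.
- lid_hinge (a point): middle of the lid's hinge line, which runs along the bin's y at 150 mm height, 60 mm behind the bin's origin; fixed to the lid.
- lid_handle (a point): centre of the round bar of the lid's bow handle: bar 10 mm thick, 60 mm long along the bin's y, its axis 33 mm above the lid's top, 15 mm behind the lid's front edge, 60 mm to the bin's +y side of the middle. Lies 110 mm in front of and 50 mm above the lid's hinge line when shut; moves with the lid.
- hasp (a joint): angle of the hasp relative to the lid (rad): 0 lying along the front wall over its staple; grows as its lower end swings out towards the bin's -x and up; from about 0.5 it is off the staple; 1.83 level, pointing straight out at the front of the shut lid; 2.3 its stop. A stiff hinge: it stays where it is left; under 2 N at the curled end swings it.
- hasp_hinge (a point): middle of the hasp's hinge line (along the bin's y) on the lid's front edge, 70 mm in front of the bin's origin, 50 mm to its -y side, 156 mm above the table while the lid is shut; moves with the lid. The steel strap is 34 mm wide, 3 thick; a slot in it goes over a U-shaped staple 45 mm from the hinge that stands 13 mm out of the strap.
- hasp_pull (a point): centre of the hasp's curled end, the part to take hold of or hook: a steel roll 15 mm in diameter and 16 mm long along the bin's y, 94 mm from the hasp's hinge line. With the hasp down it is about 62 mm above the table, straight below the hasp's hinge line (4 mm in front of it), 104 mm below the lid's top, so that a gripper held upright strikes the lid; its axis stands 28 mm out from the strap and 36 mm from the front wall. A tongue 13 mm wide joins it to the strap.
- rivet_tin: round tin with a lid, 70 dia x 44 high, beside the bin on the handle's side; bystander, loose. Origin: centre of its underside
- sanding_block: dark foam block 67x99x24, beside the bin on the hasp's side; bystander, loose. Origin: centre of its underside
- scraper: wide scraper with a wooden handle, 198 long, 18 high, lying flat in front on the right; bystander, loose. Origin: centre of its underside
- tape_roll: roll of masking tape, 104 dia x 25 high, lying flat in front on the left; bystander, loose. Origin: centre of its underside
- accent_dot: small round sign piece with green face, 47 dia x 49 high, standing behind the bin; bystander, loose. Origin: centre of its underside

How it is judged:
By the outcome, as a careful person would: the job done as asked, in the order asked, and still so for the second after the job is handed in, with the robot touching nothing.
It also fails if it takes over 70 s, if anything falls off the work surface, if the arm or the gripper's body presses on something with over 40 N, if the wrist force passes 120 N, or if a joint passes its speed limit or range.

## Robot

A 6-joint arm with a two-finger parallel gripper is mounted at the origin on a cart in front of the work surface, level with it; the furniture and walls round the work are solid. World frame = base frame: x ahead of the robot, y to its left, z up, the work surface at z = 0. Lengths are in m, angles in rad, forces in N, time in s.
With the tool pointing down it reaches from about 0.275 to 0.875 m from the base axis. Payload 12.5 kg.
Tool frame: the origin (TCP) lies at the centre of the arm's flange, where the gripper is bolted on; the fingertips stand r.nose_length ahead of it and the grasp point (between the pads) lies 155 mm ahead of it (r.nose_length is the distance from the TCP to the fingertips, in m); z points along the fingers, y is the direction in which the jaws open and shut (so a half turn about z gives the same grasp; the last joint's range is limited). The gripper opens to 85 mm and grips with 20 to 120 N. Pads are 22 mm wide; open, the fingers measure 114 mm over their backs; the gripper's body (76 mm by 85 mm) begins 54 mm behind the grasp point. The pads swing forward as they close: fully open they stand 13 mm farther back than shut.
Start: joints at [1.029, 0.351, 1.652, -0, 1.139, -0.085], TCP at [0.243, 0.494, 0.405] pointing down, gripper open.
Joint ranges: [-2.75, 2.75], [-0.79, 2.1], [0.01, 2.65], [-1.57, 4.71], [0.07, 3.14], [-2.87, 2.87]. Speed limits (rad/s): [2.22, 2.22, 2.79, 3.14, 3.14, 3.14].

## Interface

Orientations are given as a unit quaternion [w, x, y, z].
In Python, from workcell import r gives the robot as it stands.
- The arm moves only by the tool jog_arm, never from a script. Its argument "targets" is a list that holds one entry, the list of rows, each a list of 7 numbers: the shift along the world's x, y, z in mm, then the turn, a rotation vector about the world's x, y, z in rad, then the closure, from 0 (fully open) to 1 (shut). In form: [[[tx, ty, tz, ax, ay, az, gripper], ...]]. A call has exactly 10 rows; each row shifts and turns the commanded pose from where the row before left it; what a row does not reach is not made up. A row lasts 1/10 s, in which the tool goes at most 50 mm and 8.59 degrees, less where a joint would pass 70% of its speed; a pose out of reach is approached as far as the arm can. A call is refused whole if a number of a shift passes 50 or a number of a turn 0.15, either way. A call with a gripper value outside its range is refused whole. The fingers move at their own pace and stop on an object; "squeeze" is the grip in N (left out, the last holds). Time passes only in rows, so rows that do not move let the fingers close, or fill a call up. It gives the time, the measured TCP pose, the force and the opening at its end, in the units of the state.
- r.sense(): the state, without advancing time (a new reading comes with each control period).
- r.get_image(name): name is "side" or "top"; returns (picture, depth): 480x640x3 uint8, red, green, blue; 480x640 float32, m along the optical axis (not along the pixel's ray), 0 where there is no reading.
- r.camera_model(name): a dict with "fx", "fy", "cx", "cy" (pixels), "T" (4x4, takes a point from camera to world coordinates). Camera axes: x right, y down, z forward; pixel columns grow to the right and rows downward; lengths in m; the calibration is good to about 2 mm. A picture is of the moment at which its call begins. camera_model takes no time and is no camera call.
- r.close_job(): hands the job in, once; it reports no verdict.
The state is a dict: "clock": time; "q": joint angles; "joint_vel": joint speeds; "effort": joint torques, N m; "tool_pos": TCP position; "tcp_rot": TCP orientation; "contact_force": force on the tool from outside, world axes, zero at the start; "ft_torque": the same for the moment, N m; "gripper_width": opening from 0.0 (shut) to 1.0 (fully open).
Only numpy, scipy, OpenCV 4.12 (cv2) and the standard library are available. Lean on these libraries where they do the work, as an engineer would, in place of code of your own. Each camera call takes 0.05 s, during which the arm holds its last target. There are 200 camera calls.

## Working session

There is one attempt and no reset: what is moved stays moved. The work goes in short steps, Python scripts to look and compute and a tool call to move; the robot and the scene stay as the last step left them, time stands still between calls to the robot, and variables do not carry over. Pictures are saved under pics/ and viewed, about 8 in all and at most 12, crops included, and the job is handed in when it is done.

Besides the shell and the picture viewer there is one more tool, called after "Emit:" as name([rows], argument=value, ...), one row to a line, values as JSON. jog_arm: Moves the arm, as the interface text tells. Its arguments: {"type":"object","properties":{"targets":{"type":"array"},"squeeze":{"type":"number"}},"required":["targets"]}

```bash
mkdir -p pics; ls; python3 - <<'E'
from workcell import r
import cv2,numpy as np
print(r.sense(), r.nose_length)
for n in("side","top"):
    im,d=r.get_image(n); m=r.camera_model(n)
    print(n,{k:np.round(v,3).tolist() for k,v in m.items()})
    np.savez(f"{n}0.npz",im=im,d=d)
    cv2.imwrite(f"pics/{n}0.png",im[:,:,::-1])
E
```

```text
pics
{'clock': 0.0, 'q': array([ 1.02939833e+00,  3.51236837e-01,  1.65242382e+00,  1.47611794e-05,
        1.13913190e+00, -8.45752161e-02]), 'joint_vel': array([-0.0017691 ,  0.00027955,  0.00138483, -0.00052644, -0.00151078,
        0.00026215]), 'effort': array([-7.39800198e-04, -5.06086600e+01, -2.91428804e+01, -1.37044594e-05,
        4.30037733e-03,  2.32147289e-05]), 'tool_pos': array([0.24250006, 0.49350683, 0.40415808]), 'tcp_rot': array([-1.91102022e-04,  2.26433433e-01,  9.74026458e-01, -5.68741039e-04]), 'contact_force': array([-0.57968993, -0.19408057, -0.59467368]), 'ft_torque': array([-0.02871277,  0.00807915, -0.0111953 ]), 'gripper_width': 1.0003483790676544} 0.1734
side {'fx': 565.791, 'fy': 565.791, 'cx': 325.245, 'cy': 235.042, 'T': [[0.855, -0.303, 0.421, 0.038], [-0.518, -0.531, 0.67, -0.859], [0.02, -0.791, -0.612, 0.94], [0.0, 0.0, 0.0, 1.0]]}
top {'fx': 439.391, 'fy': 439.391, 'cx': 320.283, 'cy': 239.576, 'T': [[0.025, -0.985, 0.17, 0.395], [-1.0, -0.024, 0.009, -0.026], [-0.005, -0.171, -0.985, 1.091], [0.0, 0.0, 0.0, 1.0]]}
```

View pics/side0.png

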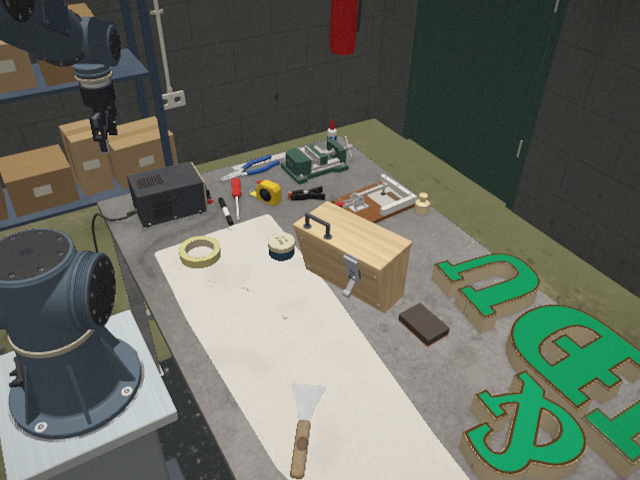

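View pics/top0.png

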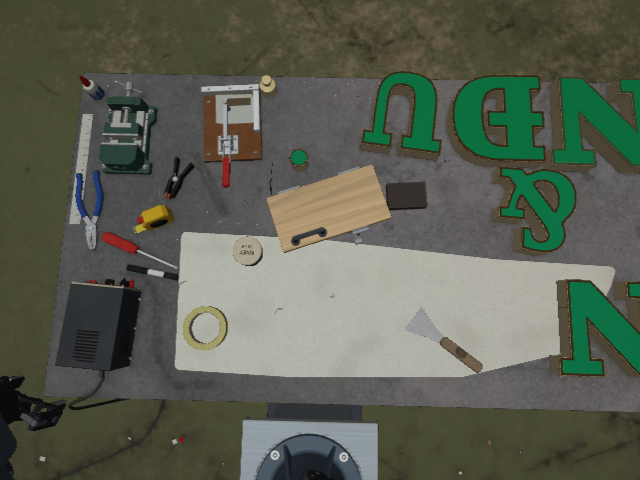

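The side view shows the bin with lid corners near (298,225), (335,204), (410,240), (375,267), and the hasp from (352,260) to its curl at (348,290). In the top view the lid is (267,197)-(375,166)-(390,217)-(285,252), the handle is at (309,237) and the curl at about (357,239).

```bash
cat > h.py <<'E'
import numpy as np, cv2
from workcell import r
def cloud(n,im=None,d=None):
    m=r.camera_model(n)
    if d is None: im,d=r.get_image(n)
    v,u=np.mgrid[:480,:640]
    P=np.stack([(u-m["cx"])/m["fx"]*d,(v-m["cy"])/m["fy"]*d,d],-1)
    P=P@m["T"][:3,:3].T+m["T"][:3,3]; P[d==0]=np.nan
    return im,P
def proj(n,p):
    m=r.camera_model(n); p=np.atleast_2d(p)
    c=(p-m["T"][:3,3])@m["T"][:3,:3]
    return np.c_[c[:,0]/c[:,2]*m["fx"]+m["cx"],c[:,1]/c[:,2]*m["fy"]+m["cy"]]
def ray(n,uv,z):
    m=r.camera_model(n); o=m["T"][:3,3]
    d=m["T"][:3,:3]@[(uv[0]-m["cx"])/m["fx"],(uv[1]-m["cy"])/m["fy"],1]
    return o+d*(z-o[2])/d[2]
E
python3 - <<'E'
from h import *
for n in("top","side"):
    z=np.load(n+"0.npz"); im,P=cloud(n,z["im"],z["d"])
    ok=(abs(P[...,2]-.166)<.008)&(P[...,0]>.3)&(P[...,0]<.75)&(P[...,1]<.2)&(P[...,1]>-.25)
    k,l,s,c=cv2.connectedComponentsWithStats(ok.astype(np.uint8))
    i=1+s[1:,4].argmax(); q=P[l==i]
    R=cv2.minAreaRect((q[:,:2]*1000).astype(np.float32))
    print(n,len(q),"z",np.nanmedian(q[:,2]),R, cv2.boxPoints(R).round(0).tolist())
    h=(P[...,2]>.19)&(P[...,2]<.22)&(P[...,0]>.4)&(P[...,0]<.75)&(abs(P[...,1])<.2)
    print(" handle",h.sum(),np.nanmedian(P[h],0),P[h].min(0),P[h].max(0))
    np.save(n+"P.npy",P)
E
```

```text
top 6334 z 0.16557523694161952 ((622.8565673828125, -34.63349914550781), (136.48863220214844, 245.9942169189453), 19.426713943481445) [[518.0, 59.0], [599.0, -173.0], [728.0, -128.0], [646.0, 104.0]]
 handle 163 [0.56012513 0.00765041 0.20255647] [ 0.54639294 -0.02502681  0.19024953] [0.57502161 0.03842264 0.20808149]
side 3772 z 0.16486514860850027 ((625.3612060546875, -32.79521179199219), (137.441650390625, 249.57034301757812), 19.2564754486084) [[519.0, 62.0], [602.0, -173.0], [731.0, -128.0], [649.0, 108.0]]
 handle 137 [0.56016795 0.00528886 0.20048915] [ 0.54526284 -0.02445789  0.1902703 ] [0.57590273 0.04100984 0.20637186]
```

```bash
cat >> h.py <<'E'
from scipy.spatial.transform import Rotation as Ro
YAW=np.radians(19.4); O=np.array([.6255,-.0335,0]); B=Ro.from_euler('z',YAW)
def b2w(p): return O+B.apply(np.array(p)/1000)
def w2b(P): return B.inv().apply((np.reshape(P,(-1,3))-O)*1000).reshape(P.shape)
def cur():
    s=r.sense(); w,x,y,z=s["tcp_rot"]; return s,Ro.from_quat([x,y,z,w])
def toolR(pitch):  # tool y = bin +y, z pitch deg below horizontal towards bin +x
    a=np.radians(pitch); z=np.array([np.cos(a),0,-np.sin(a)]); y=np.array([0,1,0])
    return B*Ro.from_matrix(np.c_[np.cross(y,z),y,z])
def goto(gb,Rt,gp=155): # grasp point at bin mm -> dpos mm, drotvec
    s,R=cur(); z=Rt.apply([0,0,1]); t=b2w(gb)-z*gp/1000
    d=(t-s["tool_pos"])*1000; v=(Rt*R.inv()).as_rotvec()
    print("dpos",d.round(1),"rot",v.round(3),"tcp target",t.round(3)); return d,v
def where():
    s,R=cur(); print("t",round(s["clock"],2),"tcp",s["tool_pos"].round(4),"F",s["contact_force"].round(1),"w",round(s["gripper_width"],3),"q",s["q"].round(2))
    g=s["tool_pos"]+.155*R.apply([0,0,1]); print("grasp bin",w2b(g).round(1),"z-axis bin",B.inv().apply(R.apply([0,0,1])).round(3),"y bin",B.inv().apply(R.apply([0,1,0])).round(3))
E
python3 - <<'E'
from h import *
for n in("top","side"):
    P=w2b(np.load(n+"P.npy")); im=np.load(n+"0.npz")["im"]
    m=(P[...,0]>-110)&(P[...,0]<-50)&(P[...,1]>-90)&(P[...,1]<-10)&(P[...,2]>30)&(P[...,2]<162)
    sat=im.max(-1).astype(int)-im.min(-1); m2=m&(sat<30)
    print(n,m.sum(),m2.sum())
    for lo,hi in((45,60),(60,75),(75,100),(100,130),(130,162)):
        k=m2&(P[...,2]>lo)&(P[...,2]<=hi)
        if k.any(): print(lo,k.sum(),np.median(P[k],0).round(1),P[k].min(0).round(1),P[k].max(0).round(1))
    print("pull expected px",proj(n,b2w([-74,-50,62])).round(1),"hinge",proj(n,b2w([-70,-50,156])).round(1))
I=[]
for n,(u,v) in(("side",(350,275)),("top",(340,222))):
    im=np.load(n+"0.npz")["im"]; I.append(cv2.resize(im[v-50:v+50,u-66:u+66],(528,400),interpolation=cv2.INTER_CUBIC)[:300] if 0 else cv2.resize(im[v-50:v+50,u-66:u+66],(396,300),interpolation=cv2.INTER_CUBIC))
cv2.imwrite("pics/c1.png",np.hstack(I)[:,:,::-1])
goto([-154,-50,110],toolR(35))
E
```

```text
top 148 142
45 2 [-80.6 -50.2  59. ] [-80.6 -54.   58.6] [-80.6 -46.5  59.3]
60 53 [-72.9 -49.8  68.9] [-80.4 -58.7  60.4] [-62.4 -42.5  74.6]
75 8 [-61.  -47.6  77.9] [-64.4 -50.8  75.7] [-53.3 -33.3  96. ]
100 9 [-65.6 -48.9 111.7] [-69.1 -51.7 104.3] [-56.5 -33.6 127.7]
130 70 [-66.6 -49.6 158.5] [-71.1 -85.9 141.8] [-61.4 -14.9 161.7]
pull expected px [[357.6 240.7]] hinge [[360.5 231.7]]
side 579 441
45 14 [-78.  -53.5  58.7] [-79.7 -57.7  54.8] [-70.2 -40.4  60. ]
60 69 [-71.3 -48.9  66.9] [-81.1 -57.1  60.3] [-56.3 -39.5  74.7]
75 77 [-54.3 -49.3  86. ] [-65.2 -65.   75. ] [-50.3 -31.4  99.8]
100 123 [-58.3 -50.  114.4] [-70.9 -65.7 100.1] [-50.  -29.8 129.9]
130 158 [-64.1 -48.4 153.6] [-71.8 -67.2 130.2] [-52.5 -21.3 162. ]
pull expected px [[346.8 293.9]] hinge [[349.8 261. ]]
dpos [ 134.6 -667.5 -205.3] rot [-0.057 -0.982  0.733] tcp target [ 0.377 -0.174  0.199]
```

View pics/c1.png

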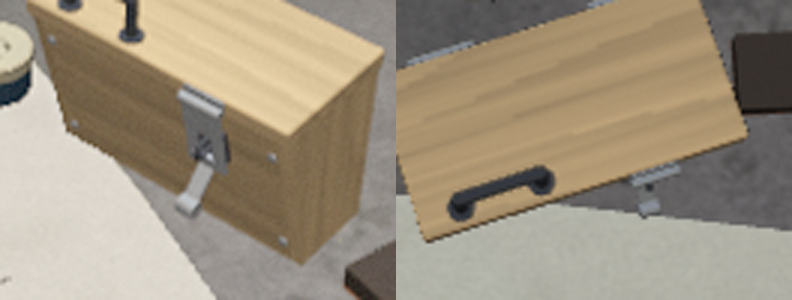

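Emit:
jog_arm([
  [[7,-33,-4,-0.003,-0.049,0.037,0],[7,-33,-4,-0.003,-0.049,0.037,0],[7,-33,-4,-0.003,-0.049,0.037,0],[7,-33,-4,-0.003,-0.049,0.037,0],[7,-33,-4,-0.003,-0.049,0.037,0],[7,-33,-4,-0.003,-0.049,0.037,0],[7,-33,-4,-0.003,-0.049,0.037,0],[7,-33,-4,-0.003,-0.049,0.037,0],[7,-33,-4,-0.003,-0.049,0.037,0],[7,-33,-4,-0.003,-0.049,0.037,0]],
])

```text
clock: 1.1
tool_pos: [0.3124, 0.1624, 0.3645]
tcp_rot: [0.239, 0.037, 0.969, 0.04]
contact_force: [0.2, 0.4, 0.6]
gripper_width: 1.005
```

```bash
python3 -c "
from h import *
where(); goto([-154,-50,110],toolR(35))"
```

```text
t 1.1 tcp [0.3124 0.1624 0.3645] F [0.2 0.4 0.6] w 1.005 q [ 0.38 -0.03  2.26 -0.27  0.45 -0.9 ]
grasp bin [-158.9  273.4  227.8] z-axis bin [ 0.46  -0.099 -0.882] y bin [0.38  0.92  0.096]
dpos [  64.7 -336.3 -165.6] rot [-0.025 -0.489  0.361] tcp target [ 0.377 -0.174  0.199]
```

Emit:
jog_arm([
  [[6,-34,-16,-0.003,-0.049,0.036,0],[6,-34,-16,-0.003,-0.049,0.036,0],[6,-34,-16,-0.003,-0.049,0.036,0],[6,-34,-16,-0.003,-0.049,0.036,0],[6,-34,-16,-0.003,-0.049,0.036,0],[6,-34,-16,-0.003,-0.049,0.036,0],[6,-34,-16,-0.003,-0.049,0.036,0],[6,-34,-16,-0.003,-0.049,0.036,0],[6,-34,-16,-0.003,-0.049,0.036,0],[6,-34,-16,-0.003,-0.049,0.036,0]],
])

```text
clock: 2.1
tool_pos: [0.3584, -0.0008, 0.3251]
tcp_rot: [0.309, -0.066, 0.946, 0.073]
contact_force: [1.3, 1.0, -1.1]
gripper_width: 0.999
```

```bash
python3 -c "
from h import *
where(); goto([-154,-50,110],toolR(35)); goto([-85,-50,68],toolR(35)); goto([-74,-50,62],toolR(35))"
```

```text
t 2.1 tcp [ 0.3584 -0.0008  0.3251] F [ 1.3  1.  -1.1] w 0.999 q [-0.21  0.07  2.32  1.06  0.34 -2.86]
grasp bin [-147.8  116.   201.4] z-axis bin [ 0.602 -0.023 -0.798] y bin [0.166 0.981 0.097]
dpos [  18.7 -173.2 -126.2] rot [-0.013 -0.334  0.15 ] tcp target [ 0.377 -0.174  0.199]
dpos [  83.8 -150.3 -168.2] rot [-0.013 -0.334  0.15 ] tcp target [ 0.442 -0.151  0.157]
dpos [  94.2 -146.6 -174.2] rot [-0.013 -0.334  0.15 ] tcp target [ 0.453 -0.147  0.151]
```

Emit:
jog_arm([
  [[0,-8,-2,0.085,0.027,-0.119,0],[0,-8,-2,0.085,0.027,-0.119,0],[0,-8,-2,0.085,0.027,-0.119,0],[0,-8,-2,0.085,0.027,-0.119,0],[0,-8,-2,0.085,0.027,-0.119,0],[0,-8,-2,0.085,0.027,-0.119,0],[0,-8,-2,0.085,0.027,-0.119,0],[0,-8,-2,0.085,0.027,-0.119,0],[0,-8,-2,0.085,0.027,-0.119,0],[0,-8,-2,0.085,0.027,-0.119,0]],
])

```text
clock: 3.1
tool_pos: [0.3586, -0.0803, 0.3057]
tcp_rot: [0.177, 0.591, 0.743, 0.259]
contact_force: [0.2, 0.3, -0.6]
gripper_width: 1.001
```

```bash
python3 -c "
from h import *
where(); goto([-154,-50,110],toolR(35)*Ro.from_euler('z',np.pi))"
```

```text
t 3.1 tcp [ 0.3586 -0.0803  0.3057] F [ 0.2  0.3 -0.6] w 1.001 q [-0.45  0.14  2.3   1.15  0.46 -1.68]
grasp bin [-175.1   41.   181.1] z-axis bin [ 0.595 -0.023 -0.804] y bin [ 0.798 -0.104  0.594]
dpos [  18.5  -93.7 -106.8] rot [ 1.1    0.091 -1.014] tcp target [ 0.377 -0.174  0.199]
```

Direction is right; finish the turn with the approach.

Emit:
jog_arm([
  [[1,-6,-6,0.105,0.009,-0.097,0],[1,-6,-6,0.105,0.009,-0.097,0],[1,-6,-6,0.105,0.009,-0.097,0],[1,-6,-6,0.105,0.009,-0.097,0],[1,-6,-6,0.105,0.009,-0.097,0],[1,-6,-6,0.105,0.009,-0.097,0],[1,-6,-6,0.105,0.009,-0.097,0],[1,-6,-6,0.105,0.009,-0.097,0],[1,-6,-6,0.105,0.009,-0.097,0],[1,-6,-6,0.105,0.009,-0.097,0]],
])

```text
clock: 4.1
tool_pos: [0.3687, -0.1403, 0.2455]
tcp_rot: [-0.066, 0.872, 0.18, 0.45]
contact_force: [-0.4, -1.2, 0.3]
gripper_width: 0.998
```

```bash
python3 -c "
from h import *
where()
for p in([-154,-50,110],[-85,-50,68],[-74,-50,62]): goto(p,toolR(35)*Ro.from_euler('z',np.pi))"
```

```text
t 4.1 tcp [ 0.3687 -0.1403  0.2455] F [-0.4 -1.2  0.3] w 0.998 q [-0.64  0.39  2.3   1.78  0.77 -1.07]
grasp bin [-152.   -13.9  154.8] z-axis bin [ 0.811  0.009 -0.585] y bin [ 0.045 -0.998  0.047]
dpos [  8.4 -33.7 -46.6] rot [ 0.049  0.002 -0.045] tcp target [ 0.377 -0.174  0.199]
dpos [ 73.5 -10.8 -88.6] rot [ 0.049  0.002 -0.045] tcp target [ 0.442 -0.151  0.157]
dpos [ 83.9  -7.2 -94.6] rot [ 0.049  0.002 -0.045] tcp target [ 0.453 -0.147  0.151]
```

Emit:
jog_arm([
  [[2,-7,-9,0.01,0,-0.009,0.4],[2,-7,-9,0.01,0,-0.009,0.4],[2,-7,-9,0.01,0,-0.009,0.4],[1,-7,-10,0.01,0,-0.009,0.4],[1,-6,-10,0.01,0,-0.009,0.4],[10,4,-6,0,0,0,0.4],[10,4,-6,0,0,0,0.4],[10,4,-6,0,0,0,0.4],[5,2,-3,0,0,0,0.4],[5,2,-3,0,0,0,0.4]],
])

```text
clock: 5.1
tool_pos: [0.417, -0.1577, 0.1746]
tcp_rot: [-0.077, 0.874, 0.152, 0.456]
contact_force: [-0.0, 0.7, -0.6]
gripper_width: 0.598
```

```bash
python3 -c "
from h import *
where()
goto([-74,-50,62],toolR(35)*Ro.from_euler('z',np.pi))
im,d=r.get_image('side'); im2,d2=r.get_image('top')
a=cv2.resize(im[215:335,270:430],(480,360),interpolation=cv2.INTER_CUBIC); b=cv2.resize(im2[180:300,280:385],(315,360),interpolation=cv2.INTER_CUBIC)
cv2.imwrite('pics/c2.png',np.hstack([a,b])[:,:,::-1])"
```

```text
t 5.1 tcp [ 0.417  -0.1577  0.1746] F [-0.   0.7 -0.6] w 0.598 q [-0.6   0.62  2.19  1.95  0.8  -1.2 ]
grasp bin [-110.8  -47.7   85.9] z-axis bin [ 0.82   0.001 -0.572] y bin [ 0.004 -1.     0.004]
dpos [ 35.5  10.3 -23.7] rot [ 0.003  0.003 -0.004] tcp target [ 0.453 -0.147  0.151]
```

View pics/c2.png

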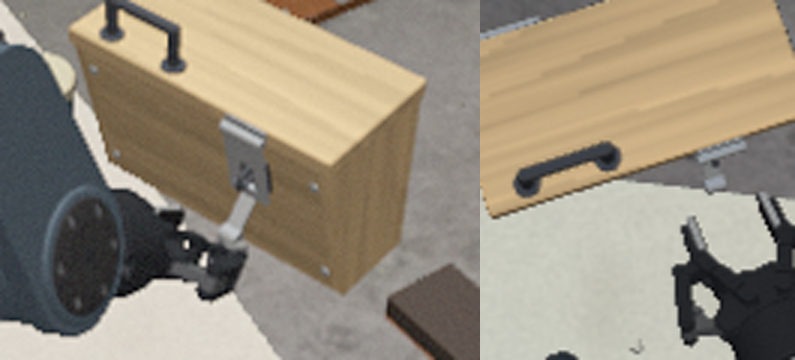

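Emit:
jog_arm([
  [[6,2,-4,0,0,0,0.4],[6,2,-4,0,0,0,0.4],[6,1,-4,0,0,0,0.4],[6,2,-4,0,0,0,0.4],[6,2,-4,0,0,0,0.4],[5,1,-4,0,0,0,0.4],[0,0,0,0,0,0,0.7],[0,0,0,0,0,0,1],[0,0,0,0,0,0,1],[0,0,0,0,0,0,1]],
], squeeze=30)

```text
clock: 6.2
tool_pos: [0.451, -0.1471, 0.1508]
tcp_rot: [-0.078, 0.873, 0.153, 0.456]
contact_force: [-2.3, 7.2, 0.7]
gripper_width: 0.18
```

```bash
python3 -c "
from h import *
where()
def pt(th):
    a=th+np.arctan2(4,94); return np.array([-70-94*np.sin(a),-50,156-94*np.cos(a)])
pts=[b2w(pt(t))*1000 for t in np.linspace(0,1.83,21)]
print(np.diff(pts,axis=0).round(1).tolist())"
```

```text
t 6.2 tcp [ 0.451  -0.1471  0.1508] F [-2.3  7.2  0.7] w 0.18 q [-0.54  0.7   2.12  2.03  0.78 -1.22]
grasp bin [-75.2 -48.7  62.1] z-axis bin [ 0.82   0.003 -0.572] y bin [ 0.006 -1.     0.003]
[[-8.1, -2.8, 0.8], [-8.0, -2.8, 1.5], [-7.8, -2.8, 2.3], [-7.6, -2.7, 3.1], [-7.3, -2.6, 3.8], [-6.9, -2.4, 4.5], [-6.5, -2.3, 5.1], [-6.0, -2.1, 5.7], [-5.5, -1.9, 6.3], [-5.0, -1.7, 6.8], [-4.4, -1.5, 7.3], [-3.7, -1.3, 7.6], [-3.0, -1.1, 8.0], [-2.3, -0.8, 8.2], [-1.6, -0.6, 8.4], [-0.9, -0.3, 8.5], [-0.2, -0.1, 8.6], [0.6, 0.2, 8.6], [1.3, 0.5, 8.5], [2.1, 0.7, 8.3]]
```

Emit:
jog_arm([
  [[-8,-2,1,0,0,0,1],[-8,-2.5,1.5,0,0,0,1],[-8,-3,2.5,0,0,0,1],[-7.5,-2.5,3,0,0,0,1],[-7.5,-2.5,4,0,0,0,1],[-7,-2.5,4.5,0,0,0,1],[-6.5,-2.5,5,0,0,0,1],[-6,-2,5.5,0,0,0,1],[-5.5,-2,6.5,0,0,0,1],[-5,-1.5,7,0,0,0,1]],
])

```text
clock: 7.2
tool_pos: [0.3821, -0.1709, 0.1918]
tcp_rot: [-0.077, 0.873, 0.152, 0.456]
contact_force: [4.7, 4.9, -1.2]
gripper_width: 0.175
```

```bash
cat >> h.py <<'E'
def pt(th):
    a=th+np.arctan2(4,94); return np.array([-70-94*np.sin(a),-50,156-94*np.cos(a)])
E
python3 -c "
from h import *
where(); print(pt(.915))"
```

```text
t 7.2 tcp [ 0.3821 -0.1709  0.1918] F [ 4.7  4.9 -1.2] w 0.175 q [-0.69  0.56  2.25  1.86  0.82 -1.18]
grasp bin [-148.1  -48.5  103.1] z-axis bin [ 0.82   0.002 -0.572] y bin [ 0.005 -1.     0.004]
[-146.87047941  -50.          101.89889654]
```

Emit:
jog_arm([
  [[-4,-1,7,0,0,0,1],[-3.5,-1,7.5,0,0,0,1],[-3,-1,8,0,0,0,1],[-2,-1,8,0,0,0,1],[-1.5,-0.5,8.5,0,0,0,1],[-1,-0.5,8.5,0,0,0,1],[0,0,8.5,0,0,0,1],[0.5,0,8.5,0,0,0,1],[1.5,0.5,8.5,0,0,0,1],[2,1,8.5,0,0,0,1]],
])

```text
clock: 8.2
tool_pos: [0.3711, -0.1744, 0.2732]
tcp_rot: [-0.077, 0.874, 0.152, 0.455]
contact_force: [-2.1, -1.9, -3.9]
gripper_width: 0.179
```

```bash
python3 -c "
from h import *
where(); print(pt(1.83))
im,d=r.get_image('side'); im2,d2=r.get_image('top')
a=cv2.resize(im[195:335,250:430],(463,360),interpolation=cv2.INTER_CUBIC); b=cv2.resize(im2[180:300,280:385],(315,360),interpolation=cv2.INTER_CUBIC)
cv2.imwrite('pics/c3.png',np.hstack([a,b])[:,:,::-1])"
```

```text
t 8.2 tcp [ 0.3711 -0.1744  0.2732] F [-2.1 -1.9 -3.9] w 0.179 q [-0.72  0.34  2.25  1.63  0.79 -0.88]
grasp bin [-159.8  -48.3  184.3] z-axis bin [ 0.819  0.    -0.574] y bin [ 0.003 -1.     0.004]
[-159.75340438  -50.          183.93432301]
```

View pics/c3.png

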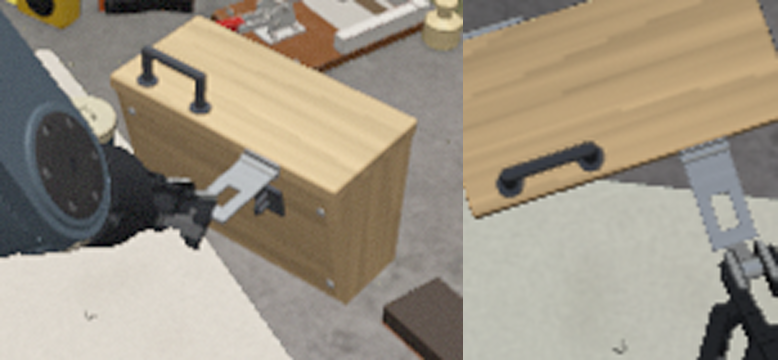

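Emit:
jog_arm([
  [[0,0,0,0,0,0,0.6],[0,0,0,0,0,0,0.5],[0,0,0,0,0,0,0.4],[-3,-1,3,0,0,0,0.4],[-5,-2,5,0,0,0,0.4],[-8,-3,10,0,0,0,0.4],[-8,-3,15,0,0,0,0.4],[-8,-3,20,0,0,0,0.4],[-6,-2,25,0,0,0,0.4],[0,0,25,0,0,0,0.4]],
])

```text
clock: 9.3
tool_pos: [0.3327, -0.1886, 0.3769]
tcp_rot: [-0.077, 0.874, 0.152, 0.456]
contact_force: [0.7, -0.5, -0.3]
gripper_width: 0.603
```

```bash
cat >> h.py <<'E'
DOWN=B*Ro.from_matrix(np.array([[0,1,0],[1,0,0],[0,0,-1.]]))
E
python3 -c "
from h import *
where(); goto([-50,60,290],DOWN)"
```

```text
t 9.3 tcp [ 0.3327 -0.1886  0.3769] F [ 0.7 -0.5 -0.3] w 0.603 q [-0.82  0.06  2.22  1.28  0.9  -0.48]
grasp bin [-200.7  -49.   288.1] z-axis bin [ 0.82   0.    -0.573] y bin [ 0.003 -1.     0.004]
dpos [225.7 195.1  68.1] rot [-0.954  0.46   1.433] tcp target [0.558 0.006 0.445]
```

Emit:
jog_arm([
  [[10,12,8,-0.064,0.031,0.095,0.4],[10,12,8,-0.064,0.031,0.095,0.4],[12,13,8,-0.064,0.031,0.095,0.4],[15,13,6,-0.064,0.031,0.095,0.4],[15,13,5,-0.064,0.031,0.095,0.4],[15,13,5,-0.064,0.031,0.095,0.4],[15,13,5,-0.064,0.031,0.095,0.4],[15,13,5,-0.064,0.031,0.095,0.4],[15,13,5,-0.064,0.031,0.095,0.4],[15,13,5,-0.064,0.031,0.095,0.4]],
])

```text
clock: 10.3
tool_pos: [0.4708, -0.0602, 0.4364]
tcp_rot: [-0.026, 0.745, 0.645, 0.168]
contact_force: [-0.0, -0.4, 0.2]
gripper_width: 0.602
```

```bash
python3 -c "
from h import *
where(); goto([-50,60,230],DOWN)"
```

```text
t 10.3 tcp [ 0.4708 -0.0602  0.4364] F [-0.  -0.4  0.2] w 0.602 q [-0.29  0.15  1.84  0.37  1.03 -0.31]
grasp bin [-109.9   52.4  290.4] z-axis bin [ 0.29   0.169 -0.942] y bin [ 0.859 -0.48   0.178]
dpos [ 87.6  66.7 -51.4] rot [-0.31   0.154  0.478] tcp target [0.558 0.006 0.385]
```

Emit:
jog_arm([
  [[11,9,0,-0.039,0.019,0.06,0.4],[11,9,0,-0.039,0.019,0.06,0.4],[11,9,0,-0.039,0.019,0.06,0.4],[11,8,0,-0.039,0.019,0.06,0.4],[11,8,0,-0.039,0.019,0.06,0.4],[11,8,-10,-0.039,0.019,0.06,0.4],[11,8,-12,-0.039,0.019,0.06,0.4],[11,8,-12,-0.039,0.019,0.06,0.4],[0,0,-10,0,0,0,0.4],[0,0,-7,0,0,0,0.4]],
])

```text
clock: 11.3
tool_pos: [0.5582, 0.0062, 0.3841]
tcp_rot: [0.0, 0.579, 0.815, 0.002]
contact_force: [0.4, 0.5, -0.4]
gripper_width: 0.6
```

```bash
python3 -c "
from h import *
where(); goto([-50,60,199],DOWN)
im,P=cloud('side'); im2,P2=cloud('top')
a=cv2.resize(im[150:310,240:430],(428,360),interpolation=cv2.INTER_CUBIC); b=cv2.resize(im2[150:290,250:400],(386,360),interpolation=cv2.INTER_CUBIC)
cv2.imwrite('pics/c4.png',np.hstack([a,b])[:,:,::-1])"
```

```text
t 11.3 tcp [0.5582 0.0062 0.3841] F [ 0.4  0.5 -0.4] w 0.6 q [-0.07  0.39  1.65  0.    1.1  -0.41]
grasp bin [-49.8  60.  229.1] z-axis bin [ 0.003  0.002 -1.   ] y bin [ 1.    -0.003  0.003]
dpos [  0.2   0.3 -30.1] rot [-0.003  0.002  0.003] tcp target [0.558 0.006 0.354]
```

View pics/c4.png

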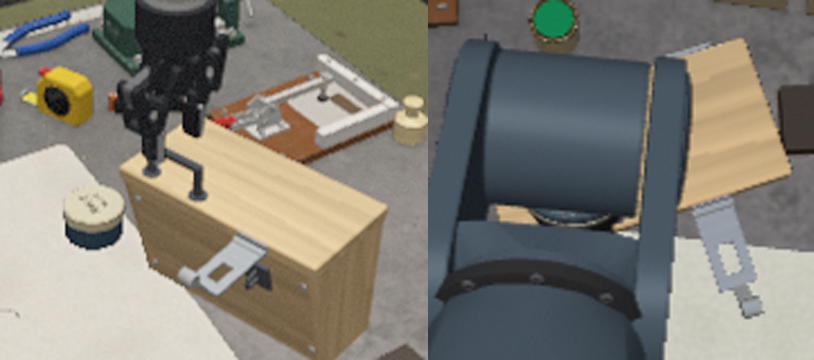

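Emit:
jog_arm([
  [[0,0,-7,0,0,0,0.4],[0,0,-7,0,0,0,0.4],[0,0,-7,0,0,0,0.4],[0,0,-5,0,0,0,0.4],[0,0,-4,0,0,0,0.4],[0,0,0,0,0,0,0.7],[0,0,0,0,0,0,1],[0,0,0,0,0,0,1],[0,0,0,0,0,0,1],[0,0,0,0,0,0,1]],
], squeeze=30)

```text
clock: 12.4
tool_pos: [0.5604, 0.0072, 0.3555]
tcp_rot: [0.004, 0.578, 0.816, 0.005]
contact_force: [19.7, 7.0, -10.8]
gripper_width: 0.104
```

```bash
python3 -c "
from h import *
where()
a0=np.arctan2(50,110); R=np.hypot(50,110)
f=lambda t: np.array([60-R*np.cos(a0+t),60,150+R*np.sin(a0+t)])
pts=[b2w(f(t))*1000 for t in np.linspace(0,1.57,21)]
print(np.diff(pts,axis=0).round(1).tolist(), f(0.785),f(1.57))"
```

```text
t 12.4 tcp [0.5604 0.0072 0.3555] F [ 19.7   7.  -10.8] w 0.104 q [-0.07  0.42  1.68  0.01  1.03 -0.41]
grasp bin [-46.   60.  200.6] z-axis bin [ 0.012 -0.    -1.   ] y bin [ 1.    -0.001  0.012]
[[4.0, 1.4, 8.5], [4.6, 1.6, 8.1], [5.2, 1.8, 7.7], [5.8, 2.0, 7.2], [6.3, 2.2, 6.7], [6.8, 2.4, 6.2], [7.2, 2.5, 5.6], [7.6, 2.7, 5.0], [7.9, 2.8, 4.4], [8.2, 2.9, 3.7], [8.5, 3.0, 3.0], [8.7, 3.1, 2.3], [8.8, 3.1, 1.5], [8.9, 3.1, 0.8], [8.9, 3.1, 0.1], [8.9, 3.1, -0.7], [8.8, 3.1, -1.4], [8.7, 3.1, -2.2], [8.5, 3.0, -2.9], [8.3, 2.9, -3.6]] [ 17.52854945  60.         263.12018338] [109.91238821  60.         260.03978146]
```

Emit:
jog_arm([
  [[4,1.5,1,0,0,0,1],[4,1.5,4,0,0,0,1],[2,0.5,4.5,0,0,0,1],[4.5,1.5,8,0,0,0,1],[5,2,7.5,0,0,0,1],[6,2,7,0,0,0,1],[3,1,3.5,0,0,0,1],[3.5,1,3,0,0,0,1],[0,0,0,0,0,0,1],[0,0,0,0,0,0,1]],
])

```text
clock: 13.4
tool_pos: [0.5888, 0.017, 0.3946]
tcp_rot: [-0.002, 0.578, 0.816, -0.001]
contact_force: [-25.8, -5.3, 20.9]
gripper_width: 0.101
```

```bash
python3 -c "
from h import *
where()"
```

```text
t 13.4 tcp [0.5888 0.017  0.3946] F [-25.8  -5.3  20.9] w 0.101 q [-0.05  0.43  1.56 -0.    1.16 -0.39]
grasp bin [-18.6  60.1 239.6] z-axis bin [-0.005  0.002 -1.   ] y bin [ 1.    -0.001 -0.005]
```

```bash
python3 -c "
from h import *
R=120.8
f=lambda t: np.array([64.4-R*np.cos(t),60,152.1+R*np.sin(t)])
pts=[b2w([-16,60,237.6])*1000]+[b2w(f(t))*1000 for t in np.linspace(np.radians(47.5),np.radians(113.7),19)]
print(np.diff(pts,axis=0).round(1).tolist())"
```

```text
[[-1.1, -0.4, 3.6], [5.5, 2.0, 5.1], [5.8, 2.1, 4.7], [6.1, 2.2, 4.3], [6.4, 2.2, 3.8], [6.6, 2.3, 3.4], [6.8, 2.4, 2.9], [6.9, 2.4, 2.5], [7.1, 2.5, 2.0], [7.2, 2.5, 1.5], [7.2, 2.6, 1.0], [7.3, 2.6, 0.5], [7.3, 2.6, 0.0], [7.3, 2.6, -0.5], [7.3, 2.6, -1.0], [7.2, 2.5, -1.5], [7.1, 2.5, -1.9], [6.9, 2.4, -2.4], [6.8, 2.4, -2.9]]
```

Emit:
jog_arm([
  [[-1,-0.5,3.5,0,0,0,1],[5.5,2,5,0,0,0,1],[6,2,4.5,0,0,0,1],[6,2,4.5,0,0,0,1],[6.5,2.5,4,0,0,0,1],[6.5,2.5,3.5,0,0,0,1],[7,2.5,3,0,0,0,1],[0,0,0,0,0,0,1],[0,0,0,0,0,0,1],[0,0,0,0,0,0,1]],
])

```text
clock: 14.4
tool_pos: [0.6274, 0.0308, 0.4229]
tcp_rot: [0.001, 0.578, 0.816, 0.002]
contact_force: [-3.5, 0.3, 6.8]
gripper_width: 0.103
```

```bash
python3 -c "
from h import *
where(); s,_=cur(); print(s['ft_torque'])
print(proj('side',b2w([64,60,270])))
im,d=r.get_image('side')
cv2.imwrite('pics/c5.png',cv2.resize(im[100:320,230:450],(500,500),interpolation=cv2.INTER_CUBIC)[:,:,::-1])"
```

```text
t 14.4 tcp [0.6274 0.0308 0.4229] F [-3.5  0.3  6.8] w 0.103 q [-0.03  0.48  1.42  0.    1.24 -0.36]
grasp bin [ 23.9  60.1 267.9] z-axis bin [ 0.005  0.001 -1.   ] y bin [ 1.    -0.001  0.005]
[0.0989864  0.7919173  0.00344435]
[[349.55276121 172.92547808]]
```

View pics/c5.png

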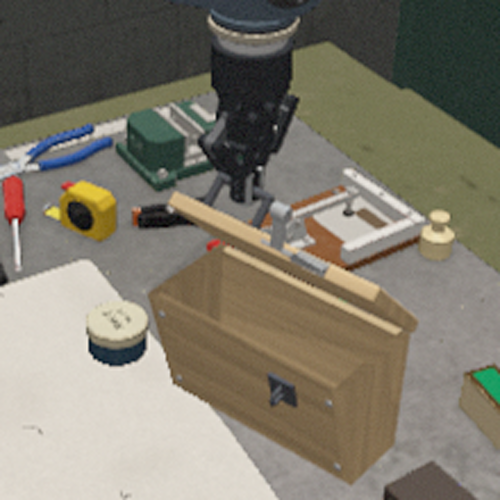

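Emit:
jog_arm([
  [[7,2.5,2.5,0,0,0,1],[7,2.5,2,0,0,0,1],[7,2.5,1.5,0,0,0,1],[7,2.5,1,0,0,0,1],[7.5,2.5,0.5,0,0,0,1],[7.5,2.5,0,0,0,0,1],[7.5,2.5,-0.5,0,0,0,1],[7,2.5,-1,0,0,0,1],[0,0,0,0,0,0,1],[0,0,0,0,0,0,1]],
])

```text
clock: 15.45
tool_pos: [0.685, 0.051, 0.4283]
tcp_rot: [0.002, 0.578, 0.816, 0.003]
contact_force: [2.0, 4.4, 4.9]
gripper_width: 0.102
```

```bash
python3 -c "
from h import *
where(); g=np.array([r.sense()['tool_pos']]); p=w2b(g)[0]; print('lid deg',180-np.degrees(np.arctan2(p[2]-155-152.1,p[0]-64.4))-23.7)"
```

```text
t 15.45 tcp [0.685  0.051  0.4283] F [2.  4.4 4.9] w 0.102 q [ 0.01  0.59  1.23  0.    1.32 -0.33]
grasp bin [ 85.2  60.1 273.3] z-axis bin [ 0.006  0.001 -1.   ] y bin [ 1.    -0.     0.006]
lid deg 75.57802327883125
```

Emit:
jog_arm([
  [[7,2.5,-2,0,0,0,1],[7,2.5,-2.5,0,0,0,1],[7,2.5,-3,0,0,0,1],[6.5,2,-3.5,0,0,0,1],[0,0,0,0,0,0,1],[0,0,0,0,0,0,1],[0,0,0,0,0,0,1],[0,0,0,0,0,0,1],[0,0,0,0,0,0,1],[0,0,0,0,0,0,1]],
])

```text
clock: 16.45
tool_pos: [0.7126, 0.0607, 0.4179]
tcp_rot: [0.002, 0.578, 0.816, 0.004]
contact_force: [4.0, 6.2, 7.6]
gripper_width: 0.104
```

```bash
python3 -c "
from h import *
where(); p=w2b(r.sense()['tool_pos'][None])[0]; print('lid deg',180-np.degrees(np.arctan2(p[2]-155-152.1,p[0]-64.4))-23.7)
im,P=cloud('side'); Q=w2b(P)
m=(Q[...,2]>175)&(Q[...,2]<265)&(Q[...,0]>20)&(Q[...,0]<120)&(Q[...,1]>-115)&(Q[...,1]<20)
q=Q[m]; k=(abs(q[:,0]-np.median(q[:,0]))<8); q=q[k]; print(len(q),np.polyfit(q[:,2],q[:,0],1), np.median(q,0))
cv2.imwrite('pics/c6.png',cv2.resize(im[60:320,210:470],(560,560),interpolation=cv2.INTER_CUBIC)[:,:,::-1])"
```

```text
t 16.45 tcp [0.7126 0.0607 0.4179] F [4.  6.2 7.6] w 0.104 q [ 0.02  0.65  1.14  0.    1.34 -0.32]
grasp bin [114.7  60.  262.9] z-axis bin [ 0.008  0.001 -1.   ] y bin [ 1.    -0.     0.008]
lid deg 90.15133808297368
1766 [4.27188020e-03 6.44173736e+01] [ 65.37793873 -49.72947179 221.40506376]
```

View pics/c6.png

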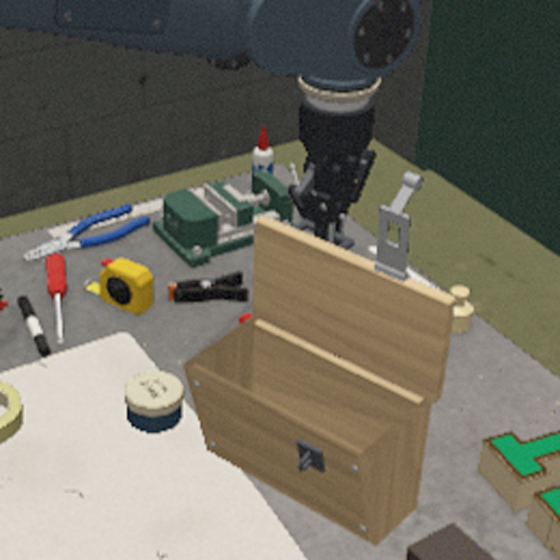

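Emit:
jog_arm([
  [[0,0,0,0,0,0,0.8],[0,0,0,0,0,0,0.74],[0,0,0,0,0,0,0.74],[0,0,3,0,0,0,0.74],[0,0,5,0,0,0,0.74],[0,0,7,0,0,0,0.74],[0,0,10,0,0,0,0.74],[0,0,15,0,0,0,0.74],[0,0,20,0,0,0,0.74],[0,0,20,0,0,0,0.74]],
])

```text
clock: 17.5
tool_pos: [0.712, 0.06, 0.4984]
tcp_rot: [0.001, 0.578, 0.816, 0.002]
contact_force: [0.2, 0.1, 0.5]
gripper_width: 0.258
```

Emit:
jog_arm([
  [[0,5,20,0,0,0,0.74],[0,10,20,0,0,0,0.74],[0,10,20,0,0,0,0.74],[0,15,10,0,0,0,0.74],[-10,20,5,0,0,0,0.74],[-30,20,0,0,0,0,0.74],[-40,20,0,0,0,0,0.74],[-40,20,0,0,0,0,0.74],[-30,20,0,0,0,0,0.74],[0,0,0,0,0,0,0.74]],
])

```text
clock: 18.5
tool_pos: [0.5584, 0.2029, 0.5721]
tcp_rot: [0.0, 0.577, 0.817, 0.002]
contact_force: [-0.4, -0.4, 0.6]
gripper_width: 0.257
```

```bash
python3 -c "
from h import *
where()
im,P=cloud('side'); Q=w2b(P)
m=(Q[...,2]>175)&(Q[...,2]<265)&(Q[...,0]>20)&(Q[...,0]<120)&(Q[...,1]>-115)&(Q[...,1]<20)
q=Q[m]; k=(abs(q[:,0]-np.median(q[:,0]))<8); q=q[k]; print(len(q),np.polyfit(q[:,2],q[:,0],1), np.median(q,0))
h=(Q[...,2]>285)&(Q[...,2]<345)&(Q[...,0]>30)&(Q[...,0]<120)&(Q[...,1]>-75)&(Q[...,1]<-25); q=Q[h]; print('hasp',len(q),np.polyfit(q[:,2],q[:,0],1),np.median(q,0))
i2,_=r.get_image('top'); ref=np.load('top0.npz')['im']; rs=np.load('side0.npz')['im']
cv2.imwrite('pics/c7.png',np.hstack([cv2.resize(im,(480,360)),i2[100:460:1,150:470]])[:,:,::-1])
d=cv2.absdiff(i2,ref).max(-1); ds=cv2.absdiff(im,rs).max(-1)
for n,(u,v,w) in dict(tape=(205,328,26),tin=(248,251,18),block=(406,195,22),scraper=(445,340,42),dot=(299,158,14)).items(): print(n,(d[v-w:v+w,u-w:u+w]>40).sum())
for n,(u,v,w) in dict(tape=(200,251,24),tin=(281,246,16),block=(425,323,26),scraper=(303,430,50)).items(): print('side',n,(ds[v-w:v+w,u-w:u+w]>40).sum())"
```

```text
t 18.5 tcp [0.5584 0.2029 0.5721] F [-0.4 -0.4  0.6] w 0.257 q [ 0.27  0.33  1.28  0.    1.53 -0.07]
grasp bin [ 15.8 245.5 417.2] z-axis bin [ 0.004  0.002 -1.   ] y bin [1.    0.003 0.004]
1740 [8.14424037e-03 6.34332517e+01] [ 65.23134233 -49.81373394 221.28123752]
hasp 295 [-7.63086839e-02  9.12987570e+01] [ 67.46819605 -48.67337751 310.98954249]
tape 1065
tin 0
block 80
scraper 0
dot 270
side tape 0
side tin 0
side block 0
side scraper 0
```

View pics/c7.png

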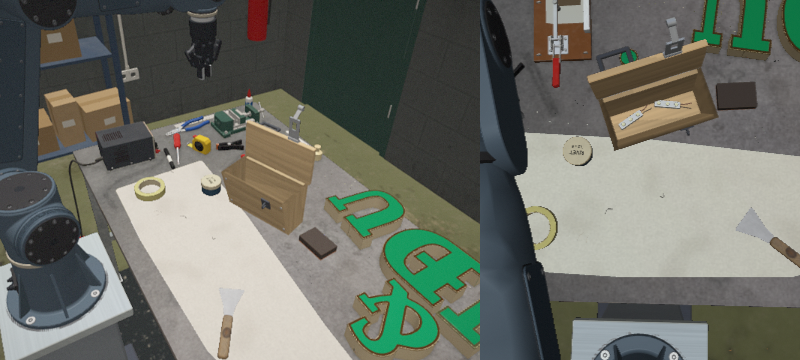

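```bash
python3 -c "
from workcell import r
print(r.close_job())"
```

```text
the job is handed in; nothing more can be done
None
```

The bin is open: the hasp is off its staple and points straight out from the lid, and the lid stands upright on its own. I handed the job in at about 18.5 s on the robot's clock.

I gripped the hasp's curled end and swung it up to level. I then gripped the lid handle, raised the lid along its arc, let go with a small opening and moved the arm clear.

**Last checks:**
- **Lid:** within about 0.5° of upright in the depth image taken after release.
- **Hasp:** within about 4° of straight out from the lid edge, and clear of the staple.
- **Robot:** touching nothing, with a wrist force of about 0.7 N. The highest force I read during the job was about 34 N at the wrist, part-way through lifting the lid.
- **Other items:** the rivet tin and scraper show no change in either view, and the tape roll and sanding block show none in the side view.

**What disagreed or stayed unsure:**
- My first estimate put the bin about 4 mm too far forward. The force on the handle grip showed it, and I corrected the lifting path from that.
- The top view differs from the start at the tape roll, the sanding block and the green sign piece. I put that down to the arm, the moved lid edge and the raised handle being in the picture. The sign piece was partly hidden and not checked from a second view, though the lid and gripper stayed well above it.

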